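# Set a circuit board on the spring contacts of a worn test stage

## Robot

A 6-joint arm with a two-finger parallel gripper is mounted at the origin on the work surface. World frame = base frame: x ahead of the robot, y to its left, z up, the work surface at z = 0. Lengths are in mm, angles in rad, forces in N, time in s.
With the tool pointing down it reaches from about 275 to 1000 mm from the base axis. Payload 8.4 kg.
Tool frame: the origin (TCP) lies between the finger pads; the fingertips stand r.tips_ahead ahead of it and the grasp point (between the pads) lies 6 mm ahead of it (r.tips_ahead is the distance from the TCP to the fingertips, in mm); z points along the fingers, y is the line along which they close (so a half turn about z gives the same grasp; the last joint's range is limited). The gripper opens to 85 mm and grips with 20 to 120 N. Pads are 22 mm wide; open, the fingers measure 114 mm over their backs; the gripper's body (76 mm by 85 mm) begins 54 mm behind the grasp point. The pads swing forward as they close: fully open they stand 13 mm farther back than shut.
Start: joints at [1.334, 0.353, 1.633, -0, 1.155, -0.002], TCP at [145.404, 607.853, 234.781] pointing down, gripper open.
Joint ranges: [-2.63, 2.63], [-0.92, 2.1], [0.06, 2.66], [-1.3, 4.44], [0, 2.69], [-3.02, 3.02]. Speed limits (rad/s): [2.22, 2.22, 2.79, 3.14, 3.14, 3.14].

## Interface

Orientations are given as [roll, pitch, yaw] about the fixed x, y, z axes, in that order (R = Rz(yaw) Ry(pitch) Rx(roll)).
In Python, from rig import r gives the robot as it stands.
- The arm moves only by the tool carry_out, never from a script. Its arguments are lists of equal length, an entry for each row: "delta_pos": the shift along the tool's x, y, z in m, a list of three; "rot": the turn, a rotation vector about the tool's x, y, z in degrees, a list of three. A call has 1 to 8 rows; each row is the pose to reach, as a shift and turn from the pose commanded when the call began, along the tool's axes at that moment; what a row does not reach only later rows make up. A row lasts 1/8 s, in which the tool goes at most 62.5 mm and 10.7 degrees, less where a joint would pass 70% of its speed; a pose out of reach is approached as far as the arm can. A call with a gripper value outside its range is refused whole. "claw" is the finger opening in m, from 0 to 0.0854, set as the call begins (left out, the last holds). The fingers move at their own pace and stop on an object; "grip_force" is the grip in N (left out, the last holds). Time passes only in rows, so rows that repeat a pose let the fingers close. It gives the time, the measured TCP pose, the force, the opening and the grip force at its end, in the units of the state.
- r.sense(): the state, without advancing time (a new reading comes with each control period).
- r.grab_frame(name): name is "side" or "top"; returns the picture (400x640x3 uint8, blue, green, red); there is no depth.
- r.camera_info(name): a dict with "fx", "fy", "cx", "cy" (pixels), "pose" (4x4, takes a point from camera to world coordinates). Camera axes: x right, y down, z forward; pixel columns grow to the right and rows downward; lengths in mm; the calibration is good to about 2 mm. A picture is of the moment at which its call begins. camera_info takes no time and is no camera call.
- r.sign_off(): hands the job in; it is judged then, once.
Trained networks look in the newest picture that a camera, given by its name, has taken for a name from the list of things; names that differ only in an ending like _2 or _b are one class to them, and where a whole thing is asked for, a point or a joint stands for the part that bears it (a point fixed in the world has none). Each returns a list of dicts, best first, with "p" (0 to 1); they miss things now and then, are a little off and sometimes report something else, mostly with a low value. They report only what shows in the picture. A call takes as long as a camera call.
- r.recognise(thing, camera): "box" ([left, top, right, bottom] in pixels, round what is visible of it).
- r.cut_out(thing, camera): "mask" (400x640 bool, what is visible of it) and "box" ([left, top, right, bottom] in pixels, round what is visible of it).
The state is a dict: "clock": time; "qpos": joint angles; "qvel": joint speeds; "joint_efforts": joint torques, N m; "eef_pos": TCP position; "tcp_rot": TCP orientation; "contact_force": force on the tool from outside, world axes, zero at the start; "wrist_torque": the same for the moment, N m; "opening": opening from 0.0 (shut) to 1.0 (fully open); "grasp_force": force on a finger pad.
Only numpy, scipy, OpenCV 4.12 (cv2) and the standard library are available. Lean on these libraries where they do the work, as an engineer would, in place of code of your own. Each camera call takes 0.05 s, during which the arm holds its last target. There are 200 camera calls.

## Task

The circuit board on the crank-driven test stage has been wound too far onto the spring contact pins, and the worn feed screw has slack in it. With the crank, wind the board back until it is well clear of the pins (about a centimetre), then wind it forward again, finishing in the forward direction so that the slack stays taken up, until you feel it press on the pins with about 8 N (just under 3 mm), and let go. Never ram the pins further in towards their stops, do not touch the board or its carriage, and leave the multimeter, solder spool and screwdriver where they lie.

Things in the scene. Friction and masses are not known exactly. Their poses are not given: they have to be found in the camera images.
- stage: Fixed test stage: aluminium base plate 345 x 110 x 12 mm carrying a grey gearbox (66 x 80 mm, up to z 60 mm), two steel rails and a brass feed screw. Origin on the table straight under the crank's axis; the plate reaches from x = -50 to +295 mm in its own frame. Its x axis is the forward feed direction (from the crank towards the contact pins), z is up.
- crank (a joint): Crank disc (diameter 78 mm, top 76 mm above the table) on a vertical axis on the gearbox. In rad, 0 at the start, growing clockwise seen from above, which feeds the nut forward (8 mm per rad, 50 mm a turn). Turns at least 5 rad back and 1 rad forward from the start. Light bearing (0.02 N m); stays where it is left.
- crank_centre (a point): Point on the crank's vertical axis, 76 mm above the table, on top of the disc.
- handle_mid (a point): Middle (98 mm above the table) of the upright black cylindrical crank handle: diameter 14 mm, 40 mm tall (78 to 118 mm above the table), 28 mm from the crank's axis; it spins freely on its own pin, so it can be held in a grasp of fixed direction while it goes round. At the start it lies on the stage's -x side of the axis.
- carriage: Steel carriage 90 mm wide, 19 to 63 mm above the table, bearing the green board (96 x 80 mm); slides along stage x with steady 34 N friction, at least 40 mm back from the start. Origin on the feed axis at table height, axes as stage. Only the nut moves it: nut 33 mm long in a 38 mm window, so 5 mm slack (0.63 rad of crank) at each reversal. 10 N on it are felt as 2.9 N along the handle's path.
- board_edge (a point): Middle of the board's front edge (the black strip 70 mm wide that meets the pins), 59 mm above the table; rides on the carriage, 120 mm ahead of its origin.
- nut_mid (a point): Middle of the top of the brass nut (33 x 34 mm, top 51 mm above the table) seen in the window of the carriage. In the carriage's frame its x is about +2.5 mm when it pushes the carriage forward, -2.5 mm when it pulls it back, and between them inside the slack.
- pin_block: Black contact block on the plate ahead of the board; ten brass spring pins stick out of it towards the board (stage -x). Origin 12 mm above the table, on the stage's centre line; axes as the stage's. The free pin tips lie anywhere from x = -3 to +3 mm in this frame (set differently each time, not measured: to be felt). All pins together give 3 N per mm of press; their stop is at 13 mm (39 N).
- multimeter: Yellow multimeter 150 x 75 x 34 mm lying beside the stage; origin under its middle. To be left alone.
- solder_spool: Solder spool, diameter 62 mm, 36 mm tall, beside the stage; origin under its middle. To be left alone.
- screwdriver: Screwdriver lying beside the stage, along its own x axis. To be left alone.

How it is judged:
By the outcome, as a careful person would: the job done as asked, in the order asked, and still so for the second after the job is handed in, with the robot touching nothing.
It also fails if it takes over 64 s, if anything falls off the work surface, if the arm or the gripper's body presses on something with over 40 N, if the wrist force passes 120 N, or if a joint passes its speed limit or range.

## Working session

There is one attempt and no reset: what is moved stays moved. The work goes in short steps, Python scripts to look and compute and a tool call to move; the robot and the scene stay as the last step left them, time stands still between calls to the robot, and variables do not carry over. Pictures are saved under pics/ and viewed, at most 10 in all, crops included, and the job is handed in when it is done.

Besides the shell and the picture viewer there is one more tool, called after "Call:" as name(argument=value, ...), one argument or row to a line, values as JSON. carry_out: Moves the arm, as the interface text tells. Its arguments: {"type":"object","properties":{"delta_pos":{"type":"array","items":{"type":"array","items":{"type":"number"}}},"rot":{"type":"array","items":{"type":"array","items":{"type":"number"}}},"claw":{"type":"number"},"grip_force":{"type":"number"}},"required":["delta_pos","rot"]}

```bash
ls; mkdir -p pics
python3 - <<'E'
from rig import r
import cv2,numpy as np
print(r.sense(), r.tips_ahead)
for n in("top","side"):
    cv2.imwrite(f"pics/{n}0.png",r.grab_frame(n))
    c=r.camera_info(n); print(n,c["fx"],c["fy"],c["cx"],c["cy"],np.round(c["pose"],3).tolist())
    for t in("crank","handle_mid","pin_block","nut_mid","board_edge","stage"):
        d=r.recognise(t,n); print(t,[(np.round(k["box"],1).tolist(),round(k["p"],2)) for k in d[:2]])
E
```

```text
pics
{'clock': 0.0, 'qpos': array([ 1.33358771e+00,  3.53689179e-01,  1.63409715e+00, -1.39135104e-05,
        1.15521173e+00, -2.38073868e-03]), 'qvel': array([-5.46507300e-04,  2.50015490e-04,  2.25690934e-03, -6.05331619e-05,
       -8.62267518e-04, -2.99107280e-04]), 'joint_efforts': array([ 9.00945452e-04, -6.05243325e+01, -3.42059970e+01,  2.08573538e-04,
        9.36608179e-03, -7.66707444e-05]), 'eef_pos': array([145.30761319, 607.40521846, 234.05187972]), 'tcp_rot': array([-3.14018723e+00,  9.37536682e-06,  2.90677041e+00]), 'contact_force': array([-0.3632594 , -0.56986347,  0.51697944]), 'wrist_torque': array([ 0.00586391, -0.06076296, -0.00706274]), 'grasp_force': 0.0, 'opening': 1.0038293126231737} 25.0
top 446.22349665104707 446.22349665104707 319.09242962872327 198.7024693793425 [[-0.013, -0.998, 0.056, 512.226], [-1.0, 0.013, -0.005, 18.905], [0.004, -0.056, -0.998, 863.99], [0.0, 0.0, 0.0, 1.0]]
crank [([209.5, 170.4, 258.7, 216.3], 0.86)]
handle_mid [([280.6, 169.8, 303.0, 188.7], 0.54), ([213.4, 190.4, 227.2, 198.9], 0.46)]
pin_block [([351.8, 134.9, 389.2, 190.7], 0.58)]
nut_mid [([282.5, 171.0, 302.9, 188.0], 0.66)]
board_edge []
stage [([211.8, 132.8, 398.8, 229.3], 0.59)]
side 390.63626088323446 390.63626088323446 316.2704620620505 198.58603440304955 [[0.844, -0.395, 0.362, 320.483], [-0.536, -0.645, 0.544, -394.483], [0.019, -0.654, -0.756, 620.917], [0.0, 0.0, 0.0, 1.0]]
crank [([253.2, 129.4, 288.2, 166.3], 0.91), ([331.0, 207.1, 388.1, 262.1], 0.6)]
handle_mid [([256.5, 128.6, 263.9, 143.7], 0.66)]
pin_block [([332.6, 204.6, 385.1, 260.3], 0.82)]
nut_mid [([297.1, 174.2, 313.5, 194.9], 0.6)]
board_edge [([280.2, 166.7, 359.1, 232.3], 0.74), ([239.2, 125.7, 394.4, 274.9], 0.63)]
stage [([239.5, 124.2, 392.4, 276.5], 0.7), ([253.2, 127.7, 289.5, 164.1], 0.42)]
```

Run:
```python
import cv2,numpy as np
a=cv2.imread("pics/top0.png")[100:260,180:420]; b=cv2.imread("pics/side0.png")[100:300,220:420]
cv2.imwrite("pics/c1.png",cv2.resize(a,None,fx=3.3,fy=3.3,interpolation=cv2.INTER_CUBIC))
cv2.imwrite("pics/c2.png",cv2.resize(b,None,fx=3,fy=3,interpolation=cv2.INTER_CUBIC))
```

```text
(no output)
```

View pics/c1.png

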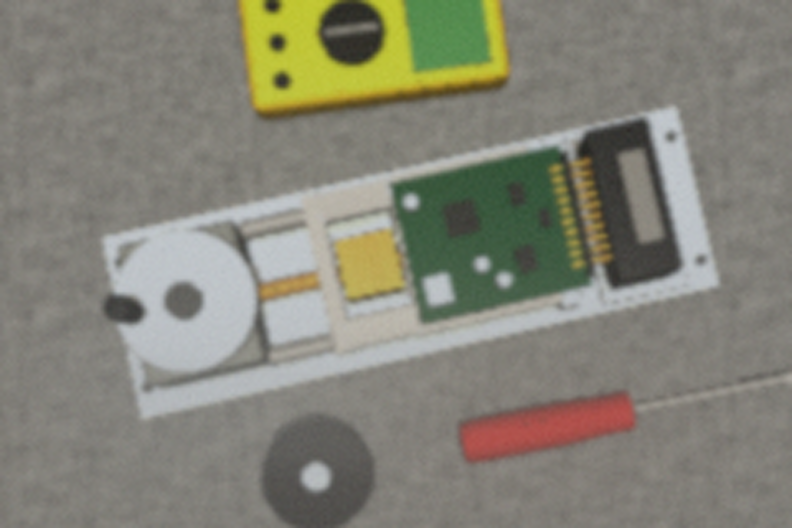

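View pics/c2.png

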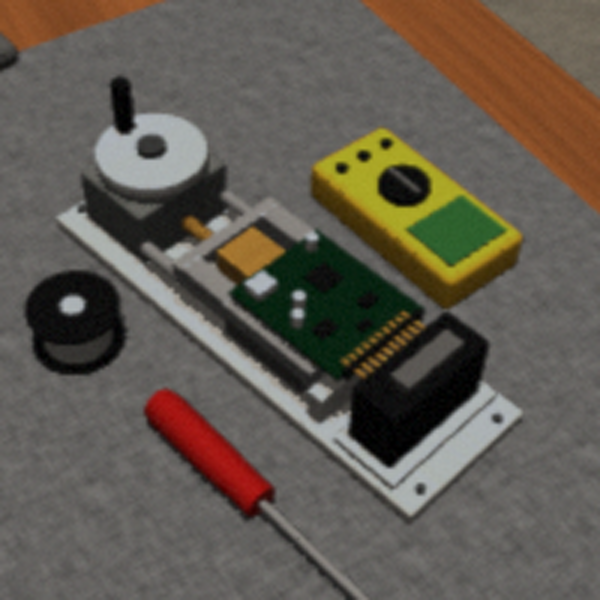

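View pics/top0.png

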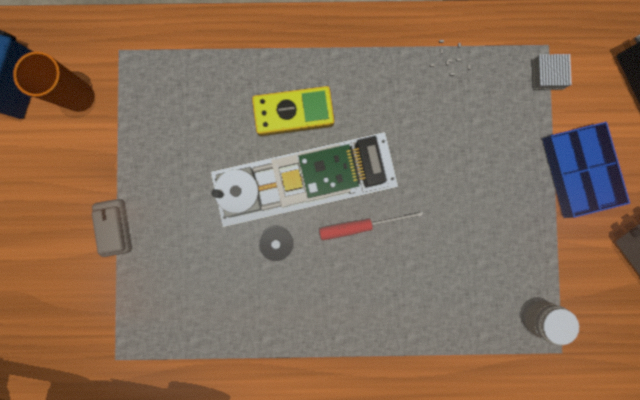

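The stage lies with its forward axis to the right and slightly up in the top picture. In crop c1, the crank hub is at about (184,300), the handle on the left at about (122,308), and the plate corners at (104,237), (676,107), (718,285) and (142,417). The pins are visibly pressed by the board edge at about (590,210), with the spool and multimeter well away from the crank.

```bash
cat > h.py <<'E'
from rig import r
import numpy as np
from scipy.spatial.transform import Rotation as R
def unproj(n,uv,z):
    c=r.camera_info(n);P=np.array(c["pose"])
    d=P[:3,:3]@np.array([(uv[0]-c["cx"])/c["fx"],(uv[1]-c["cy"])/c["fy"],1]);o=P[:3,3]
    return o+d*(z-o[2])/d[2]
def proj(n,p):
    c=r.camera_info(n);P=np.array(c["pose"]);q=P[:3,:3].T@(np.array(p)-P[:3,3])
    return np.array([c["fx"]*q[0]/q[2]+c["cx"],c["fy"]*q[1]/q[2]+c["cy"]])
E
python3 - <<'E'
from h import *
t=lambda x,y:(180+(x+.5)/3.3-.5,100+(y+.5)/3.3-.5)
s=lambda x,y:(220+(x+.5)/3-.5,100+(y+.5)/3-.5)
c=[unproj("top",t(*p),12)[:2] for p in((104,237),(676,107),(718,285),(142,417))]
print(np.round(c,1), [np.linalg.norm(c[i]-c[(i+1)%4]) for i in range(4)])
ax=(c[1]+c[2]-c[0]-c[3]);ax/=np.linalg.norm(ax);mid=sum(c)/4
print("ax",ax,np.degrees(np.arctan2(ax[1],ax[0])),"plate-> crank",mid-ax*122.5)
print("hub top",unproj("top",t(184,300),78),"hub side",unproj("side",s(151,146),78))
print("handle top cam", unproj("top",t(115,306),118),"side top",unproj("side",s(120,82),118))
C=mid-ax*122.5; H=C-28*ax; print("pred handle",H)
for n in("top","side"):print(n,proj(n,[*H,118]),proj(n,[*H,78]))
st=r.sense();M=R.from_euler("xyz",st["tcp_rot"]).as_matrix()
print(M.round(4))
E
```

```text
[[ 614.7  220.6]
 [ 686.8 -113.4]
 [ 582.1 -135.6]
 [ 510.   198.7]] [np.float64(341.7732445065982), np.float64(107.02749686169781), np.float64(342.01197106521533), np.float64(106.9286894706719)]
ax [ 0.21083182 -0.97752235] -77.82889634738713 plate-> crank [572.54866054 162.32052733]
hub top [572.32389806 162.27557735  78.        ] hub side [572.64404719 161.51386955  78.        ]
handle top cam [566.67018706 189.95759102 118.        ] side top [566.34509782 187.77739207 118.        ]
pred handle [566.64536949 189.6911531 ]
top [214.65934792 192.39150281] [219.8586565  193.97446451]
side [259.36635329 126.43327377] [261.11412197 141.59094972]
[[-9.726e-01  2.326e-01  0.000e+00]
 [ 2.326e-01  9.726e-01  1.000e-04]
 [-0.000e+00  1.000e-04 -1.000e+00]]
```

Call:
carry_out(
  delta_pos=[
    [-0.04,-0.025,0.003],
    [-0.09,-0.055,0.006],
    [-0.14,-0.085,0.009],
    [-0.19,-0.116,0.012],
    [-0.24,-0.146,0.015],
    [-0.29,-0.177,0.018],
    [-0.34,-0.207,0.021],
    [-0.39,-0.238,0.024],
  ],
  rot=[
    [0,0,-3],
    [0,0,-6],
    [0,0,-9],
    [0,0,-12],
    [0,0,-15],
    [0,0,-18],
    [0,0,-22],
    [0,0,-25.6],
  ],
  claw=0.05,
  grip_force=60,
)

```text
clock: 1.7
eef_pos: [470.7, 284.2, 211.0]
tcp_rot: [3.141, 0.001, -2.927]
contact_force: [0.9, 0.3, 0.4]
opening: 0.586
grasp_force: 0.0
```

```bash
cat >> h.py <<'E'
C0=np.array([572.5,162.0]);A=np.array([.2108,-.9775])
def show(tx=None):
    s=r.sense();M=R.from_euler("xyz",s["tcp_rot"]).as_matrix()
    print("t",round(s["clock"],2),"pos",s["eef_pos"].round(2),"rot",s["tcp_rot"].round(4),"F",s["contact_force"].round(2),"open",round(s["opening"]*85.4,1),"g",round(s["grasp_force"],1))
    if tx is not None: print("tool delta",(M.T@(np.array(tx)-s["eef_pos"])).round(1), "yaw y-axis deg",np.degrees(np.arctan2(M[1,1],M[0,1])))
E
python3 -c "
from h import *
show([566.6,189.4,180])"
```

```text
t 1.7 pos [470.68 284.24 210.99] rot [ 3.1413e+00  7.0000e-04 -2.9274e+00] F [0.88 0.26 0.4 ] open 50.1 g 0.0
tool delta [ -73.5 -113.1   31. ] yaw y-axis deg 102.27263103100056
```

Call:
carry_out(
  delta_pos=[
    [-0.025,-0.04,0.01],
    [-0.05,-0.08,0.02],
    [-0.0745,-0.1148,0.03],
    [-0.0745,-0.1148,0.04],
    [-0.0745,-0.1148,0.06],
    [-0.0745,-0.1148,0.08],
    [-0.0745,-0.1148,0.1],
    [-0.0745,-0.1148,0.1],
  ],
  rot=[
    [0,0,0],
    [0,0,0],
    [0,0,0],
    [0,0,0],
    [0,0,0],
    [0,0,0],
    [0,0,0],
    [0,0,0],
  ],
)

```text
clock: 2.7
eef_pos: [564.6, 189.4, 109.4]
tcp_rot: [-3.141, -0.003, -2.929]
contact_force: [-0.8, -0.2, -0.5]
opening: 0.582
grasp_force: 0.0
```

```bash
python3 -c "
from h import *
import cv2
a=r.grab_frame('top')[140:240,170:300];b=r.grab_frame('side')[70:200,200:330]
cv2.imwrite('pics/g1.png',np.hstack([cv2.resize(a,(400,400)),cv2.resize(b,(400,400))]))
show([566.6,189.4,111])"
```

```text
t 2.8 pos [566.07 189.66 111.19] rot [ 3.1415e+00 -1.0000e-04 -2.9291e+00] F [-0.3  -0.61  0.28] open 49.8 g 0.0
tool delta [-0.5 -0.4  0.2] yaw y-axis deg 102.1759171954934
```

View pics/g1.png

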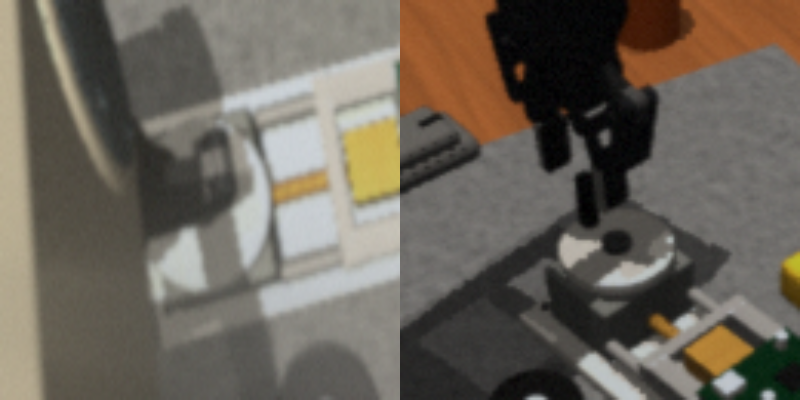

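The picture shows the handle upright between the open fingers (right half, about (585,200)), with the fingertips clear of the disc. I'm closing.

Call:
carry_out(
  delta_pos=[
    [0,0,0],
    [0,0,0],
    [0,0,0],
    [0,0,0],
    [0,0,0],
    [0,0,0],
  ],
  rot=[
    [0,0,0],
    [0,0,0],
    [0,0,0],
    [0,0,0],
    [0,0,0],
    [0,0,0],
  ],
  claw=0.0,
  grip_force=60,
)

```text
clock: 3.55
eef_pos: [567.0, 189.1, 111.7]
tcp_rot: [-3.142, 0.001, -2.93]
contact_force: [-0.2, -1.5, 5.5]
opening: 0.13
grasp_force: 58.6
```

```bash
python3 -c "
from h import *
show()"
```

```text
t 3.55 pos [566.95 189.11 111.73] rot [-3.1415e+00  1.5000e-03 -2.9296e+00] F [-0.25 -1.55  5.53] open 11.1 g 58.6
```

```bash
cat >> h.py <<'E'
import json
def rows(a,b,n):
    d=np.linspace(a,b,n+1)[1:]
    print(json.dumps([[round(.028*(np.sin(x)-np.sin(a)),4),round(.028*(np.cos(x)-np.cos(a)),4),0] for x in d]))
def feel():
    s=r.sense();v=s["eef_pos"][:2]-np.array([572.5,162.0]);f=s["contact_force"]
    u=v/np.linalg.norm(v);t=np.array([-u[1],u[0]])
    d=(np.arctan2(v[1],v[0])-np.radians(102.17)+1)%(2*np.pi)-1
    e=[s["clock"],d,np.linalg.norm(v),f[:2]@t,f[:2]@u,f[2]]
    open("log.txt","a").write(json.dumps([float(x) for x in e]+s["eef_pos"].tolist())+"\n")
    print("t %.2f delta %.3f rad R %.2f Ft %.2f Fr %.2f Fz %.2f"%tuple(e))
E
python3 -c "
from h import *
feel()
rows(0,.6,8);rows(.6,.8,3);rows(.8,1.0,3);rows(1.0,1.2,3);rows(1.2,1.4,3)"
```

```text
t 3.55 delta -0.011 rad R 27.67 Ft 0.55 Fr -1.47 Fz 5.53
[[0.0021, -0.0001, 0], [0.0042, -0.0003, 0], [0.0062, -0.0007, 0], [0.0083, -0.0013, 0], [0.0103, -0.0019, 0], [0.0122, -0.0028, 0], [0.014, -0.0038, 0], [0.0158, -0.0049, 0]]
[[0.0015, -0.0011, 0], [0.0029, -0.0023, 0], [0.0043, -0.0036, 0]]
[[0.0013, -0.0014, 0], [0.0024, -0.0028, 0], [0.0035, -0.0044, 0]]
[[0.001, -0.0016, 0], [0.0018, -0.0033, 0], [0.0025, -0.005, 0]]
[[0.0006, -0.0018, 0], [0.0011, -0.0036, 0], [0.0015, -0.0054, 0]]
```

Call:
carry_out(
  delta_pos=[
    [0.0021,-0.0001,0],
    [0.0042,-0.0003,0],
    [0.0062,-0.0007,0],
    [0.0083,-0.0013,0],
    [0.0103,-0.0019,0],
    [0.0122,-0.0028,0],
    [0.014,-0.0038,0],
    [0.0158,-0.0049,0],
  ],
  rot=[
    [0,0,0],
    [0,0,0],
    [0,0,0],
    [0,0,0],
    [0,0,0],
    [0,0,0],
    [0,0,0],
    [0,0,0],
  ],
)

```text
clock: 4.55
eef_pos: [553.2, 181.7, 111.7]
tcp_rot: [3.141, 0.003, -2.93]
contact_force: [3.0, 2.4, 4.7]
opening: 0.125
grasp_force: 58.7
```

```bash
python3 -c "
from h import *
feel()"
```

```text
t 4.55 delta 0.561 rad R 27.56 Ft -3.87 Fr -0.36 Fz 4.70
```

Call:
carry_out(
  delta_pos=[
    [0.0015,-0.0011,0],
    [0.0029,-0.0023,0],
    [0.0043,-0.0036,0],
  ],
  rot=[
    [0,0,0],
    [0,0,0],
    [0,0,0],
  ],
)

```text
clock: 4.92
eef_pos: [549.8, 177.6, 111.8]
tcp_rot: [3.14, 0.003, -2.93]
contact_force: [2.1, 4.2, 5.2]
opening: 0.12
grasp_force: 58.8
```

```bash
python3 -c "
from h import *
feel()"
```

```text
t 4.92 delta 0.756 rad R 27.54 Ft -4.64 Fr 0.61 Fz 5.17
```

Call:
carry_out(
  delta_pos=[
    [0.0013,-0.0014,0],
    [0.0024,-0.0028,0],
    [0.0035,-0.0044,0],
  ],
  rot=[
    [0,0,0],
    [0,0,0],
    [0,0,0],
  ],
)

```text
clock: 5.3
eef_pos: [547.1, 172.8, 111.7]
tcp_rot: [3.14, 0.003, -2.93]
contact_force: [1.5, 6.7, 5.5]
opening: 0.124
grasp_force: 58.8
```

```bash
python3 -c "
from h import *
feel()"
```

```text
t 5.30 delta 0.954 rad R 27.60 Ft -6.77 Fr 1.28 Fz 5.52
```

Call:
carry_out(
  delta_pos=[
    [0.001,-0.0016,0],
    [0.0018,-0.0033,0],
    [0.0025,-0.005,0],
  ],
  rot=[
    [0,0,0],
    [0,0,0],
    [0,0,0],
  ],
)

```text
clock: 5.68
eef_pos: [545.4, 167.6, 111.7]
tcp_rot: [3.139, 0.003, -2.93]
contact_force: [-0.3, 7.4, 7.5]
opening: 0.122
grasp_force: 58.9
```

```bash
python3 -c "
from h import *
feel()"
```

```text
t 5.67 delta 1.153 rad R 27.64 Ft -7.21 Fr 1.79 Fz 7.51
```

Call:
carry_out(
  delta_pos=[
    [0.0006,-0.0018,0],
    [0.0011,-0.0036,0],
    [0.0015,-0.0054,0],
  ],
  rot=[
    [0,0,0],
    [0,0,0],
    [0,0,0],
  ],
)

```text
clock: 6.05
eef_pos: [544.8, 162.2, 111.7]
tcp_rot: [3.139, 0.002, -2.93]
contact_force: [-1.3, 8.5, 7.6]
opening: 0.124
grasp_force: 59.1
```

```bash
python3 -c "
from h import *
feel()
for a in (1.4,1.6,1.8,2.0,2.2,2.4,2.6,2.8): rows(a,a+.2,3)"
```

```text
t 6.05 delta 1.350 rad R 27.72 Ft -8.50 Fr 1.38 Fz 7.60
[[0.0003, -0.0018, 0], [0.0004, -0.0037, 0], [0.0004, -0.0056, 0]]
[[-0.0001, -0.0019, 0], [-0.0004, -0.0037, 0], [-0.0007, -0.0055, 0]]
[[-0.0005, -0.0018, 0], [-0.0011, -0.0036, 0], [-0.0018, -0.0053, 0]]
[[-0.0008, -0.0017, 0], [-0.0018, -0.0033, 0], [-0.0028, -0.0048, 0]]
[[-0.0011, -0.0015, 0], [-0.0024, -0.0029, 0], [-0.0037, -0.0042, 0]]
[[-0.0014, -0.0012, 0], [-0.0029, -0.0023, 0], [-0.0045, -0.0033, 0]]
[[-0.0016, -0.0009, 0], [-0.0033, -0.0017, 0], [-0.0051, -0.0024, 0]]
[[-0.0018, -0.0006, 0], [-0.0036, -0.001, 0], [-0.0054, -0.0013, 0]]
```

Call:
carry_out(
  delta_pos=[
    [0.0003,-0.0018,0],
    [0.0004,-0.0037,0],
    [0.0004,-0.0056,0],
  ],
  rot=[
    [0,0,0],
    [0,0,0],
    [0,0,0],
  ],
)

```text
clock: 6.42
eef_pos: [545.2, 156.8, 111.7]
tcp_rot: [3.139, 0.001, -2.93]
contact_force: [-2.4, 9.8, 9.6]
opening: 0.121
grasp_force: 59.2
```

```bash
python3 -c "
from h import *
feel()"
```

```text
t 6.42 delta 1.548 rad R 27.79 Ft -10.05 Fr 0.51 Fz 9.58
```

Call:
carry_out(
  delta_pos=[
    [-0.0001,-0.0019,0],
    [-0.0004,-0.0037,0],
    [-0.0007,-0.0055,0],
  ],
  rot=[
    [0,0,0],
    [0,0,0],
    [0,0,0],
  ],
)

```text
clock: 6.8
eef_pos: [546.6, 151.5, 111.7]
tcp_rot: [3.139, 0.001, -2.93]
contact_force: [-4.7, 10.0, 10.5]
opening: 0.123
grasp_force: 59.4
```

```bash
python3 -c "
from h import *
feel()"
```

```text
t 6.80 delta 1.744 rad R 27.94 Ft -11.06 Fr 0.63 Fz 10.52
```

Call:
carry_out(
  delta_pos=[
    [-0.0005,-0.0018,0],
    [-0.0011,-0.0036,0],
    [-0.0018,-0.0053,0],
  ],
  rot=[
    [0,0,0],
    [0,0,0],
    [0,0,0],
  ],
)

```text
clock: 7.18
eef_pos: [549.1, 146.5, 111.6]
tcp_rot: [3.139, -0.0, -2.93]
contact_force: [-4.6, 9.2, 12.0]
opening: 0.126
grasp_force: 59.5
```

```bash
python3 -c "
from h import *
feel()"
```

```text
t 7.17 delta 1.942 rad R 28.07 Ft -10.22 Fr -1.25 Fz 11.98
```

Call:
carry_out(
  delta_pos=[
    [-0.0008,-0.0017,0],
    [-0.0018,-0.0033,0],
    [-0.0028,-0.0048,0],
  ],
  rot=[
    [0,0,0],
    [0,0,0],
    [0,0,0],
  ],
)

```text
clock: 7.55
eef_pos: [552.4, 142.2, 111.6]
tcp_rot: [3.139, -0.001, -2.93]
contact_force: [-5.3, 8.7, 14.0]
opening: 0.12
grasp_force: 59.6
```

```bash
python3 -c "
from h import *
feel()"
```

```text
t 7.55 delta 2.137 rad R 28.19 Ft -9.91 Fr -2.34 Fz 14.00
```

Call:
carry_out(
  delta_pos=[
    [-0.0011,-0.0015,0],
    [-0.0024,-0.0029,0],
    [-0.0037,-0.0042,0],
  ],
  rot=[
    [0,0,0],
    [0,0,0],
    [0,0,0],
  ],
)

```text
clock: 7.92
eef_pos: [556.5, 138.7, 111.6]
tcp_rot: [3.139, -0.002, -2.93]
contact_force: [-8.8, 7.6, 15.4]
opening: 0.117
grasp_force: 59.8
```

```bash
python3 -c "
from h import *
feel()"
```

```text
t 7.92 delta 2.328 rad R 28.27 Ft -11.58 Fr -1.27 Fz 15.44
```

Call:
carry_out(
  delta_pos=[
    [-0.0014,-0.0012,-0.0003],
    [-0.0029,-0.0023,-0.0006],
    [-0.0045,-0.0033,-0.0006],
  ],
  rot=[
    [0,0,0],
    [0,0,0],
    [0,0,0],
  ],
)

```text
clock: 8.3
eef_pos: [560.9, 136.1, 111.6]
tcp_rot: [3.139, -0.004, -2.93]
contact_force: [-9.3, 5.4, 12.9]
opening: 0.125
grasp_force: 59.5
```

```bash
python3 -c "
from h import *
feel()"
```

```text
t 8.30 delta 2.507 rad R 28.35 Ft -10.70 Fr -1.16 Fz 12.85
```

Call:
carry_out(
  delta_pos=[
    [-0.0016,-0.0009,0],
    [-0.0033,-0.0017,0],
    [-0.0051,-0.0024,0],
  ],
  rot=[
    [0,0,0],
    [0,0,0],
    [0,0,0],
  ],
)

```text
clock: 8.68
eef_pos: [566.0, 134.4, 111.6]
tcp_rot: [3.14, -0.005, -2.93]
contact_force: [-10.2, 3.4, 14.0]
opening: 0.127
grasp_force: 59.7
```

```bash
python3 -c "
from h import *
feel()"
```

```text
t 8.68 delta 2.698 rad R 28.37 Ft -10.73 Fr -0.94 Fz 13.96
```

Call:
carry_out(
  delta_pos=[
    [-0.0018,-0.0006,0],
    [-0.0036,-0.001,0],
    [-0.0054,-0.0013,0],
    [-0.0054,-0.0013,0],
  ],
  rot=[
    [0,0,0],
    [0,0,0],
    [0,0,0],
    [0,0,0],
  ],
)

```text
clock: 9.18
eef_pos: [571.6, 133.6, 111.6]
tcp_rot: [3.141, -0.005, -2.93]
contact_force: [-9.6, -0.9, 13.5]
opening: 0.123
grasp_force: 59.7
```

```bash
python3 -c "
from h import *
feel()
import cv2
from scipy.optimize import least_squares
L=np.array([json.loads(l) for l in open('log.txt')])
P=L[:,6:8]
s=least_squares(lambda q:np.hypot(*(P-q[:2]).T)-28,[572.5,162]);print('centre fit R28',s.x,s.fun.round(2))
s=least_squares(lambda q:np.hypot(*(P-q[:2]).T)-q[2],[572.5,162,28]);print('free',s.x,s.fun.round(2))
a=r.grab_frame('top')[100:220,260:420];b=r.grab_frame('side')[150:270,270:430]
cv2.imwrite('pics/b1.png',np.vstack([cv2.resize(a,(400,300)),cv2.resize(b,(400,300))]))
"
```

```text
t 9.18 delta 2.897 rad R 28.37 Ft -9.60 Fr 1.17 Fz 13.53
centre fit R28 [572.73077545 161.57461396] [ 0.14  0.02 -0.03 -0.02 -0.04 -0.04 -0.06  0.    0.03  0.06  0.05  0.06
  0.01 -0.05]
free [572.81526434 161.59189902  28.07032462] [ 0.07 -0.   -0.04 -0.02 -0.03 -0.03 -0.04  0.02  0.04  0.07  0.05  0.04
 -0.02 -0.1 ]
```

View pics/b1.png

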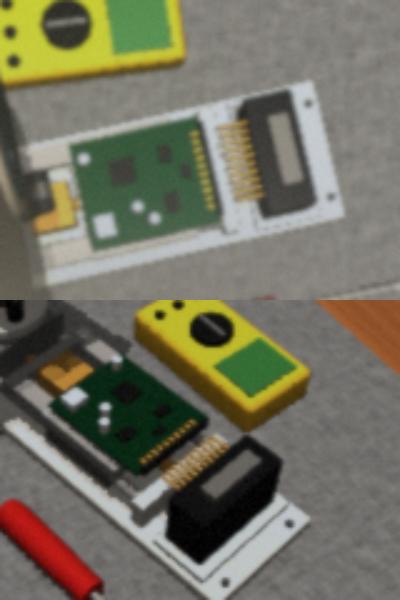

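The board is now visibly clear of the pins (top half: board edge at about (213,165), pin tips at about (225,160)). I'll fit the knee in the forces to see how clear it is.

```bash
cat >> h.py <<'E'
C1=np.array([572.73,161.57])
def logd():
    L=np.array([json.loads(l) for l in open('log.txt')]);v=L[:,6:8]-C1
    d=(np.arctan2(v[:,1],v[:,0])-np.radians(102.17)+1)%(2*np.pi)-1
    return L[:,0],d,L[:,3]
E
python3 -c "
from h import *
from scipy.optimize import least_squares
t,d,f=logd()
m=d>.7
print(np.c_[d,f].round(2).tolist())
s=least_squares(lambda q:q[0]-7*np.maximum(0,q[1]-d[m])+f[m],[10.5,1.6],loss='soft_l1');print(s.x)
s=least_squares(lambda q:q[0]-q[2]*np.maximum(0,q[1]-d[m])+f[m],[10.5,1.6,7],loss='soft_l1');print(s.x)
rows(3.0,2.4,8)
for a in(2.4,2.25,2.1,1.95): rows(a,a-.15,3)"
```

```text
[[-0.01, 0.55], [0.56, -3.87], [0.75, -4.64], [0.94, -6.77], [1.14, -7.21], [1.34, -8.5], [1.53, -10.05], [1.73, -11.06], [1.93, -10.22], [2.12, -9.91], [2.31, -11.58], [2.49, -10.7], [2.69, -10.73], [2.89, -9.6]]
[10.54123307  1.58676958]
[10.54123307  1.62351975  6.44768152]
[[0.0021, 0.0004, 0], [0.0041, 0.0009, 0], [0.0061, 0.0016, 0], [0.008, 0.0024, 0], [0.0099, 0.0034, 0], [0.0117, 0.0045, 0], [0.0134, 0.0057, 0], [0.015, 0.0071, 0]]
[[0.001, 0.001, 0], [0.002, 0.002, 0], [0.0029, 0.0031, 0]]
[[0.0009, 0.0011, 0], [0.0016, 0.0023, 0], [0.0024, 0.0035, 0]]
[[0.0007, 0.0012, 0], [0.0013, 0.0025, 0], [0.0018, 0.0038, 0]]
[[0.0005, 0.0013, 0], [0.0009, 0.0026, 0], [0.0013, 0.004, 0]]
```

```bash
python3 -c "
from h import *
rows(2.4,2.1,4)
for a in(2.1,1.9,1.7,1.5,1.3): rows(a,a-.2,4)
for a in(1.1,1.0,.9,.8): rows(a,a-.1,2)"
```

```text
[[0.0015, 0.0015, 0], [0.0029, 0.0031, 0], [0.0041, 0.0047, 0], [0.0053, 0.0065, 0]]
[[0.0007, 0.0012, 0], [0.0013, 0.0025, 0], [0.0018, 0.0038, 0], [0.0023, 0.0051, 0]]
[[0.0004, 0.0013, 0], [0.0008, 0.0027, 0], [0.0011, 0.0041, 0], [0.0013, 0.0054, 0]]
[[0.0001, 0.0014, 0], [0.0002, 0.0028, 0], [0.0002, 0.0042, 0], [0.0002, 0.0056, 0]]
[[-0.0001, 0.0014, 0], [-0.0003, 0.0028, 0], [-0.0006, 0.0042, 0], [-0.001, 0.0055, 0]]
[[-0.0004, 0.0013, 0], [-0.0009, 0.0027, 0], [-0.0014, 0.0039, 0], [-0.002, 0.0052, 0]]
[[-0.0007, 0.0012, 0], [-0.0014, 0.0024, 0]]
[[-0.0008, 0.0012, 0], [-0.0016, 0.0023, 0]]
[[-0.0009, 0.0011, 0], [-0.0018, 0.0021, 0]]
[[-0.001, 0.001, 0], [-0.002, 0.0019, 0]]
```

Call:
carry_out(
  delta_pos=[
    [0.0021,0.0004,0],
    [0.0041,0.0009,0],
    [0.0061,0.0016,0],
    [0.008,0.0024,0],
    [0.0099,0.0034,0],
    [0.0117,0.0045,0],
    [0.0134,0.0057,0],
    [0.015,0.0071,0],
  ],
  rot=[
    [0,0,0],
    [0,0,0],
    [0,0,0],
    [0,0,0],
    [0,0,0],
    [0,0,0],
    [0,0,0],
    [0,0,0],
  ],
)

```text
clock: 10.28
eef_pos: [558.2, 137.7, 111.7]
tcp_rot: [3.142, 0.001, -2.93]
contact_force: [0.9, -0.2, 5.3]
opening: 0.125
grasp_force: 58.9
```

```bash
python3 -c "
from h import *
feel()"
```

```text
t 10.28 delta 2.398 rad R 28.21 Ft 0.88 Fr -0.24 Fz 5.26
```

Call:
carry_out(
  delta_pos=[
    [0.0015,0.0015,0],
    [0.0029,0.0031,0],
    [0.0041,0.0047,0],
    [0.0053,0.0065,0],
  ],
  rot=[
    [0,0,0],
    [0,0,0],
    [0,0,0],
    [0,0,0],
  ],
)

```text
clock: 10.78
eef_pos: [552.3, 142.4, 111.8]
tcp_rot: [-3.141, 0.002, -2.929]
contact_force: [5.0, -5.4, 3.1]
opening: 0.123
grasp_force: 58.9
```

```bash
python3 -c "
from h import *
feel()"
```

```text
t 10.78 delta 2.128 rad R 28.11 Ft 7.36 Fr 0.12 Fz 3.11
```

Call:
carry_out(
  delta_pos=[
    [0.0007,0.0012,0],
    [0.0013,0.0025,0],
    [0.0018,0.0038,0],
    [0.0023,0.0051,0],
  ],
  rot=[
    [0,0,0],
    [0,0,0],
    [0,0,0],
    [0,0,0],
  ],
)

```text
clock: 11.28
eef_pos: [549.4, 146.1, 111.8]
tcp_rot: [-3.139, 0.002, -2.929]
contact_force: [6.3, -8.2, 4.4]
opening: 0.123
grasp_force: 58.8
```

```bash
python3 -c "
from h import *
feel()"
```

```text
t 11.28 delta 1.961 rad R 28.04 Ft 10.29 Fr -0.53 Fz 4.42
```

Call:
carry_out(
  delta_pos=[
    [0.0004,0.0013,0],
    [0.0008,0.0027,0],
    [0.0011,0.0041,0],
    [0.0013,0.0054,0],
  ],
  rot=[
    [0,0,0],
    [0,0,0],
    [0,0,0],
    [0,0,0],
  ],
)

```text
clock: 11.78
eef_pos: [546.7, 151.0, 111.8]
tcp_rot: [-3.139, 0.002, -2.929]
contact_force: [4.8, -8.3, 4.2]
opening: 0.117
grasp_force: 58.9
```

```bash
python3 -c "
from h import *
feel()"
```

```text
t 11.78 delta 1.762 rad R 28.00 Ft 9.53 Fr -1.19 Fz 4.19
```

Call:
carry_out(
  delta_pos=[
    [0.0001,0.0014,0],
    [0.0002,0.0028,0],
    [0.0002,0.0042,0],
    [0.0002,0.0056,0],
  ],
  rot=[
    [0,0,0],
    [0,0,0],
    [0,0,0],
    [0,0,0],
  ],
)

```text
clock: 12.28
eef_pos: [545.1, 156.3, 111.7]
tcp_rot: [-3.139, 0.001, -2.929]
contact_force: [3.9, -9.9, 5.2]
opening: 0.12
grasp_force: 59.0
```

```bash
python3 -c "
from h import *
feel()"
```

```text
t 12.28 delta 1.563 rad R 27.98 Ft 10.46 Fr -1.82 Fz 5.22
```

Call:
carry_out(
  delta_pos=[
    [-0.0001,0.0014,0],
    [-0.0003,0.0028,0],
    [-0.0006,0.0042,0],
    [-0.001,0.0055,0],
  ],
  rot=[
    [0,0,0],
    [0,0,0],
    [0,0,0],
    [0,0,0],
  ],
)

```text
clock: 12.78
eef_pos: [544.6, 161.8, 111.7]
tcp_rot: [-3.139, 0.0, -2.929]
contact_force: [2.8, -9.8, 7.6]
opening: 0.12
grasp_force: 59.2
```

```bash
python3 -c "
from h import *
feel()"
```

```text
t 12.78 delta 1.367 rad R 27.94 Ft 9.85 Fr -2.74 Fz 7.58
```

Call:
carry_out(
  delta_pos=[
    [-0.0004,0.0013,0],
    [-0.0009,0.0027,0],
    [-0.0014,0.0039,0],
    [-0.002,0.0052,0],
  ],
  rot=[
    [0,0,0],
    [0,0,0],
    [0,0,0],
    [0,0,0],
  ],
)

```text
clock: 13.28
eef_pos: [545.0, 167.1, 111.7]
tcp_rot: [-3.139, -0.001, -2.929]
contact_force: [1.0, -11.9, 8.6]
opening: 0.123
grasp_force: 59.3
```

```bash
python3 -c "
from h import *
feel()"
```

```text
t 13.28 delta 1.173 rad R 27.96 Ft 11.51 Fr -3.18 Fz 8.62
```

Call:
carry_out(
  delta_pos=[
    [-0.0007,0.0012,0],
    [-0.0014,0.0024,0],
  ],
  rot=[
    [0,0,0],
    [0,0,0],
  ],
)

```text
clock: 13.52
eef_pos: [545.7, 169.7, 111.7]
tcp_rot: [-3.139, -0.001, -2.929]
contact_force: [0.4, -10.7, 9.4]
opening: 0.126
grasp_force: 59.4
```

```bash
python3 -c "
from h import *
feel()"
```

```text
t 13.53 delta 1.078 rad R 27.90 Ft 10.17 Fr -3.35 Fz 9.44
```

Call:
carry_out(
  delta_pos=[
    [-0.0008,0.0012,0],
    [-0.0016,0.0023,0],
  ],
  rot=[
    [0,0,0],
    [0,0,0],
  ],
)

```text
clock: 13.78
eef_pos: [546.5, 172.3, 111.6]
tcp_rot: [-3.139, -0.002, -2.929]
contact_force: [0.1, -10.7, 10.8]
opening: 0.122
grasp_force: 59.4
```

```bash
python3 -c "
from h import *
feel()"
```

```text
t 13.78 delta 0.981 rad R 27.93 Ft 9.92 Fr -4.08 Fz 10.85
```

Call:
carry_out(
  delta_pos=[
    [-0.0009,0.0011,0],
    [-0.0018,0.0021,0],
  ],
  rot=[
    [0,0,0],
    [0,0,0],
  ],
)

```text
clock: 14.02
eef_pos: [547.6, 174.7, 111.6]
tcp_rot: [-3.139, -0.002, -2.929]
contact_force: [-1.1, -10.9, 11.0]
opening: 0.121
grasp_force: 59.5
```

```bash
python3 -c "
from h import *
feel()"
```

```text
t 14.03 delta 0.887 rad R 27.90 Ft 10.23 Fr -4.01 Fz 11.05
```

Call:
carry_out(
  delta_pos=[
    [-0.001,0.001,0],
    [-0.002,0.0019,0],
  ],
  rot=[
    [0,0,0],
    [0,0,0],
  ],
)

```text
clock: 14.28
eef_pos: [549.0, 176.9, 111.6]
tcp_rot: [-3.139, -0.003, -2.929]
contact_force: [-3.0, -11.2, 11.6]
opening: 0.122
grasp_force: 59.5
```

```bash
cat >> h.py <<'E'
def fit():
    from scipy.optimize import least_squares
    t,d,f=logd();b=(t>4.7)&(t<9.1);w=(t>11)
    # shared contact: back knee k, forward knee k-.625; slope 7 N/rad
    fw=lambda q:q[0]+7*np.maximum(0,q[1]-d[w])-f[w]
    bk=lambda q:q[2]-7*np.maximum(0,q[1]+.625-d[b])+f[b]
    print(np.c_[d[w],f[w]].round(2).tolist())
    s=least_squares(fw,[10.3,.97]);print("fwd only",s.x)
    s=least_squares(lambda q:np.r_[fw(q),bk(q)],[10.3,.97,10.5]);sd=np.sqrt(np.diag(np.linalg.inv(s.jac.T@s.jac))*2*s.cost/(len(s.fun)-3))
    print("joint",s.x.round(3),"sd",sd.round(3),"target",(s.x[1]-.333).round(3),"now",d[-1].round(3))
E
python3 -c "
from h import *
feel();fit();rows(.7,.65,1);rows(.65,.6,1)"
```

```text
t 14.28 delta 0.793 rad R 27.86 Ft 11.07 Fr -3.44 Fz 11.55
[[1.94, 10.29], [1.74, 9.53], [1.55, 10.46], [1.35, 9.85], [1.16, 11.51], [1.07, 10.17], [0.97, 9.92], [0.88, 10.23], [0.78, 11.07]]
fwd only [10.2494466   0.88888041]
joint [10.158  0.947 10.594] sd [0.195 0.038 0.208] target 0.614 now 0.785
[[-0.0011, 0.0009, 0]]
[[-0.0011, 0.0008, 0]]
```

Call:
carry_out(
  delta_pos=[
    [-0.0011,0.0009,0],
  ],
  rot=[
    [0,0,0],
  ],
)

```text
clock: 14.4
eef_pos: [549.7, 178.0, 111.6]
tcp_rot: [-3.139, -0.003, -2.929]
contact_force: [-2.7, -11.2, 12.8]
opening: 0.123
grasp_force: 59.6
```

```bash
python3 -c "
from h import *
feel()"
```

```text
t 14.40 delta 0.747 rad R 27.86 Ft 10.74 Fr -4.27 Fz 12.78
```

Call:
carry_out(
  delta_pos=[
    [-0.0011,0.0008,0],
  ],
  rot=[
    [0,0,0],
  ],
)

```text
clock: 14.52
eef_pos: [550.4, 179.0, 111.6]
tcp_rot: [-3.139, -0.003, -2.929]
contact_force: [-3.5, -11.3, 13.4]
opening: 0.119
grasp_force: 59.6
```

```bash
python3 -c "
from h import *
feel();fit();rows(.6,.57,1);rows(.57,.54,1)"
```

```text
t 14.53 delta 0.703 rad R 27.86 Ft 11.12 Fr -4.13 Fz 13.43
[[1.94, 10.29], [1.74, 9.53], [1.55, 10.46], [1.35, 9.85], [1.16, 11.51], [1.07, 10.17], [0.97, 9.92], [0.88, 10.23], [0.78, 11.07], [0.74, 10.74], [0.7, 11.12]]
fwd only [10.24759085  0.84462305]
joint [10.08   0.919 10.503] sd [0.195 0.036 0.206] target 0.586 now 0.696
[[-0.0007, 0.0005, 0]]
[[-0.0007, 0.0004, 0]]
```

Call:
carry_out(
  delta_pos=[
    [-0.0007,0.0005,0],
  ],
  rot=[
    [0,0,0],
  ],
)

```text
clock: 14.65
eef_pos: [550.9, 179.6, 111.6]
tcp_rot: [-3.139, -0.004, -2.929]
contact_force: [-4.1, -10.4, 13.6]
opening: 0.12
grasp_force: 59.6
```

```bash
python3 -c "
from h import *
feel()"
```

```text
t 14.65 delta 0.675 rad R 27.87 Ft 10.64 Fr -3.42 Fz 13.63
```

Call:
carry_out(
  delta_pos=[
    [-0.0007,0.0004,0],
  ],
  rot=[
    [0,0,0],
  ],
)

```text
clock: 14.78
eef_pos: [551.3, 180.1, 111.6]
tcp_rot: [-3.139, -0.004, -2.929]
contact_force: [-4.9, -10.3, 13.3]
opening: 0.122
grasp_force: 59.6
```

```bash
python3 -c "
from h import *
feel();fit();rows(.54,.51,1);rows(.51,.48,1)
for i in range(4): r.grab_frame('top'); s=r.sense(); print(s['eef_pos'].round(2),s['contact_force'].round(2))
"
```

```text
t 14.78 delta 0.651 rad R 27.84 Ft 11.02 Fr -2.93 Fz 13.34
[[1.94, 10.29], [1.74, 9.53], [1.55, 10.46], [1.35, 9.85], [1.16, 11.51], [1.07, 10.17], [0.97, 9.92], [0.88, 10.23], [0.78, 11.07], [0.74, 10.74], [0.7, 11.12], [0.67, 10.64], [0.64, 11.02]]
fwd only [10.24759085  0.80276209]
joint [10.038  0.88  10.396] sd [0.206 0.036 0.206] target 0.547 now 0.645
[[-0.0007, 0.0004, 0]]
[[-0.0007, 0.0004, 0]]
[551.39 180.14 111.6 ] [ -4.63 -10.9   14.17]
[551.38 180.13 111.62] [ -4.   -10.33  14.01]
[551.39 180.15 111.61] [ -5.43 -10.73  13.16]
[551.4  180.15 111.62] [ -3.75 -10.99  13.81]
```

```bash
cat > an.py <<'E'
from h import *
D=np.array([(0,0),(15.8,-4.9),(4.3,-3.6),(3.5,-4.4),(2.5,-5),(1.5,-5.4),(.4,-5.6),(-.7,-5.5),(-1.8,-5.3),(-2.8,-4.8),(-3.7,-4.2),(-4.5,-3.3),(-5.1,-2.4),(-5.4,-1.3),(15,7.1),(5.3,6.5),(2.3,5.1),(1.3,5.4),(.2,5.6),(-1,5.5),(-2,5.2),(-1.4,2.4),(-1.6,2.3),(-1.8,2.1),(-2,1.9),(-1.1,.9),(-1.1,.8),(-.7,.5),(-.7,.4)]+json.load(open("extra.json")))
n=np.array([8,8,3,3,3,3,3,3,3,3,3,3,3,4,8,4,4,4,4,4,4,2,2,2,2,1,1,1,1]+[1]*50)[:len(D)]
y=2.90677+np.radians(25.6);T=np.array([[np.cos(y),np.sin(y)],[np.sin(y),-np.cos(y)]])
L=np.array([json.loads(l) for l in open('log.txt')])
cmd=np.array([566.6,189.4])+np.cumsum(D,0)@T.T
P=L[:,6:8];E=cmd-P;V=(D/n[:,None])@T.T;V[0]=0;V[13]=0
v0=P-np.array([572.5,162]);u0=v0/np.hypot(*v0.T)[:,None];t0=np.c_[-u0[:,1],u0[:,0]]
F=L[:,3:4]*t0+L[:,4:5]*u0
X=np.c_[E,V,np.ones(len(E))]
K,res,_,_=np.linalg.lstsq(X,F,rcond=None);G=X@K
v=P-C1;u=v/np.hypot(*v.T)[:,None];t=np.c_[-u[:,1],u[:,0]]
d=(np.arctan2(v[:,1],v[:,0])-np.radians(102.17)+1)%(2*np.pi)-1
print(K.round(2).tolist(),"rms",np.sqrt(((F-G)**2).mean()))
for a in zip(L[:,0],d,(F*t).sum(1),(G*t).sum(1),(E*t).sum(1),(E*u).sum(1)):print(*np.round(a,3))
E
echo '[]'>extra.json; python3 an.py
```

```text
[[-3.41, 0.49], [0.03, -5.18], [-0.23, 0.18], [1.34, -0.7], [0.28, 0.55]] rms 0.5493930612084141
3.55 -0.006 0.56 -1.226 0.284 0.356
4.55 0.557 -3.877 -3.932 1.055 0.431
4.925 0.748 -4.637 -5.173 1.234 0.447
5.3 0.944 -6.757 -6.388 1.291 0.394
5.675 1.139 -7.182 -7.634 1.331 0.308
6.05 1.335 -8.482 -8.968 1.411 0.225
6.425 1.531 -10.043 -10.064 1.5 0.157
6.8 1.727 -11.046 -10.526 1.553 0.023
7.175 1.925 -10.243 -10.506 1.602 -0.098
7.55 2.12 -9.952 -10.272 1.714 -0.227
7.925 2.313 -11.598 -10.28 1.948 -0.29
8.3 2.493 -10.714 -11.228 2.522 -0.483
8.675 2.687 -10.738 -10.953 2.805 -0.543
9.175 2.888 -9.593 -9.326 2.807 -0.575
10.275 2.383 0.877 1.697 -0.071 -0.208
10.775 2.111 7.356 6.367 -0.913 -0.024
11.275 1.944 10.284 10.388 -1.838 0.01
11.775 1.744 9.507 10.344 -1.794 0.107
12.275 1.547 10.431 10.411 -1.826 0.166
12.775 1.352 9.809 10.35 -1.903 0.151
13.275 1.16 11.47 10.263 -2.033 0.143
13.525 1.066 10.132 10.299 -2.132 0.163
13.775 0.97 9.873 10.122 -2.2 0.16
14.025 0.877 10.195 10.262 -2.33 0.201
14.275 0.785 11.043 10.26 -2.44 0.232
14.4 0.739 10.711 10.511 -2.56 0.227
14.525 0.696 11.095 10.72 -2.668 0.212
14.65 0.669 10.62 11.087 -2.764 0.222
14.775 0.645 10.999 11.397 -2.869 0.201
```

```bash
cat > vis.py <<'E'
from h import *
import cv2
Fs=[];I=[]
for i in range(10):
    I.append(r.grab_frame('top').astype(np.float32)); s=r.sense();Fs.append(s["contact_force"])
Fs=np.array(Fs);v=s["eef_pos"][:2]-C1;u=v/np.hypot(*v);t=np.array([-u[1],u[0]])
ft=Fs[:,:2]@t;d=(np.arctan2(v[1],v[0])-np.radians(102.17)+1)%(2*np.pi)-1
print("clock",s["clock"],"hold d %.3f Ft %.2f sd %.2f Fz %.1f"%(d,ft.mean(),ft.std(),Fs[:,2].mean()))
now=np.mean(I,0);np.save("now.npy",now)
g=lambda a:cv2.GaussianBlur(cv2.cvtColor(a.astype(np.float32),cv2.COLOR_BGR2GRAY),(0,0),.7)
t0=g(cv2.imread("pics/top0.png"));b1=cv2.imread("pics/b1.png")[:300]
bk=np.full((400,640,3),128,np.float32);bk[100:220,260:420]=cv2.resize(b1,(160,120),interpolation=cv2.INTER_AREA)
bk=g(bk);nw=g(now)
org=np.array([572.73,161.57])   # displacement of board, z 59
px=lambda x:proj("top",[*(C1+A*x),59])
q=(px(205)-px(195))/10; print("px per mm",q)
m=np.zeros((400,640),np.uint8)
poly=np.array([proj("top",[*(C1+A*x+np.array([-A[1],A[0]])*w),59]) for x,w in((118,-36),(190,-36),(190,36),(118,36))])
cv2.fillPoly(m,[poly.round().astype(int)],255)
def al(a,b,x0):  # where patch of a appears in b
    W=np.float32([[1,0,q[0]*x0],[0,1,q[1]*x0]])
    cc,W=cv2.findTransformECC(a,b,W,cv2.MOTION_TRANSLATION,(3,200,1e-6),m,3)
    return cc,W[:,2]@q/(q@q),W[:,2]
print("top0->back",al(t0,bk,-18));print("top0->now",al(t0,nw,-5))
E
python3 vis.py
```

```text
clock 15.475 hold d 0.642 Ft 10.58 sd 0.34 Fz 13.6
px per mm [ 0.53653197 -0.12237287]
top0->back (0.9904652413028169, np.float64(-19.6775793919067), array([-10.5619755,   2.389039 ], dtype=float32))
top0->now (0.9984619870705504, np.float64(-8.79247728722256), array([-4.7111783,  1.1034371], dtype=float32))
```

Vision and the force knee agree: contact is at about carriage −9.3 mm and the board is now at −8.8 mm, so it is pressing only about 0.5 mm. The effective slack is larger than nominal, and about 2.1 mm more is needed.

```bash
python3 -c "
from h import *
rows(.54,.4,3);rows(.4,.34,2);rows(.34,.28,2);rows(.28,.22,2)"
```

```text
[[-0.0011, 0.0006, 0], [-0.0023, 0.0012, 0], [-0.0035, 0.0018, 0]]
[[-0.0008, 0.0003, 0], [-0.0016, 0.0006, 0]]
[[-0.0008, 0.0003, 0], [-0.0016, 0.0005, 0]]
[[-0.0008, 0.0002, 0], [-0.0016, 0.0004, 0]]
```

Call:
carry_out(
  delta_pos=[
    [-0.0011,0.0006,0],
    [-0.0023,0.0012,0],
    [-0.0035,0.0018,0],
  ],
  rot=[
    [0,0,0],
    [0,0,0],
    [0,0,0],
  ],
)

```text
clock: 15.85
eef_pos: [553.8, 182.6, 111.6]
tcp_rot: [-3.139, -0.005, -2.929]
contact_force: [-6.6, -11.6, 15.8]
opening: 0.124
grasp_force: 59.9
```

```bash
python3 vis.py
```

```text
clock 16.35 hold d 0.515 Ft 11.42 sd 0.71 Fz 15.0
px per mm [ 0.53653197 -0.12237287]
top0->back (0.9904652413028169, np.float64(-19.6775793919067), array([-10.5619755,   2.389039 ], dtype=float32))
top0->now (0.9990649455400452, np.float64(-7.660184169867331), array([-4.1076784,  0.9472868], dtype=float32))
```

Call:
carry_out(
  delta_pos=[
    [-0.0008,0.0003,0],
    [-0.0016,0.0006,0],
    [-0.0024,0.0009,0],
    [-0.0032,0.0011,0],
  ],
  rot=[
    [0,0,0],
    [0,0,0],
    [0,0,0],
    [0,0,0],
  ],
)

```text
clock: 16.85
eef_pos: [556.2, 184.4, 111.5]
tcp_rot: [-3.139, -0.006, -2.929]
contact_force: [-9.5, -9.2, 16.6]
opening: 0.124
grasp_force: 60.1
```

```bash
python3 vis.py
```

```text
clock 17.35 hold d 0.412 Ft 12.29 sd 0.46 Fz 16.5
px per mm [ 0.53653197 -0.12237287]
top0->back (0.9904652413028169, np.float64(-19.6775793919067), array([-10.5619755,   2.389039 ], dtype=float32))
top0->now (0.9982823424381321, np.float64(-7.06533361391913), array([-3.7853372 ,  0.88845694], dtype=float32))
```

Call:
carry_out(
  delta_pos=[
    [-0.0008,0.0002,0],
    [-0.0016,0.0004,0],
    [-0.0019,0.0005,0],
  ],
  rot=[
    [0,0,0],
    [0,0,0],
    [0,0,0],
  ],
)

```text
clock: 17.73
eef_pos: [557.7, 185.4, 111.5]
tcp_rot: [-3.14, -0.006, -2.929]
contact_force: [-10.1, -9.2, 17.7]
opening: 0.125
grasp_force: 60.2
```

```bash
python3 vis.py
```

```text
clock 18.225 hold d 0.350 Ft 12.91 sd 0.49 Fz 17.8
px per mm [ 0.53653197 -0.12237287]
top0->back (0.9904652413028169, np.float64(-19.6775793919067), array([-10.5619755,   2.389039 ], dtype=float32))
top0->now (0.99672642858212, np.float64(-6.827794834029372), array([-3.6574037,  0.861521 ], dtype=float32))
```

Call:
carry_out(
  delta_pos=[
    [0.0008,-0.0003,-0.001],
    [0.0015,-0.0005,-0.002],
    [0.0015,-0.0005,-0.002],
  ],
  rot=[
    [0,0,0],
    [0,0,0],
    [0,0,0],
  ],
)

```text
clock: 18.6
eef_pos: [556.3, 184.6, 111.9]
tcp_rot: [-3.14, -0.006, -2.929]
contact_force: [-3.2, -6.9, -1.3]
opening: 0.123
grasp_force: 58.8
```

```bash
python3 vis.py; python3 -c "
from h import *
show()"
```

```text
clock 19.1 hold d 0.405 Ft 6.68 sd 0.55 Fz -0.2
px per mm [ 0.53653197 -0.12237287]
top0->back (0.9904652413028169, np.float64(-19.6775793919067), array([-10.5619755,   2.389039 ], dtype=float32))
top0->now (0.9967180748686928, np.float64(-6.829670402072751), array([-3.6536183 ,  0.88275915], dtype=float32))
t 19.1 pos [556.37 184.59 111.88] rot [-3.1396 -0.0064 -2.9294] F [-3.07 -7.75  0.1 ] open 10.5 g 58.8
```

Call:
carry_out(
  delta_pos=[
    [0.0003,-0.0007,0],
    [0.0003,-0.0007,0],
  ],
  rot=[
    [0,0,0],
    [0,0,0],
  ],
)

```text
clock: 19.35
eef_pos: [556.3, 184.4, 111.9]
tcp_rot: [-3.14, -0.006, -2.93]
contact_force: [-3.6, -4.9, -1.5]
opening: 0.12
grasp_force: 58.8
```

```bash
python3 vis.py
```

```text
clock 19.85 hold d 0.414 Ft 5.24 sd 0.36 Fz -0.7
px per mm [ 0.53653197 -0.12237287]
top0->back (0.9904652413028169, np.float64(-19.6775793919067), array([-10.5619755,   2.389039 ], dtype=float32))
top0->now (0.9967039693997036, np.float64(-6.828169110881293), array([-3.6560993,  0.8681662], dtype=float32))
```

Board unchanged and a mild forward bias is left on the handle, so I'm opening the gripper, then lifting straight up.

Call:
carry_out(
  delta_pos=[
    [0,0,0],
    [0,0,0],
    [0,0,0],
    [0,0,0],
    [0,0,0],
  ],
  rot=[
    [0,0,0],
    [0,0,0],
    [0,0,0],
    [0,0,0],
    [0,0,0],
  ],
  claw=0.05,
)

```text
clock: 20.48
eef_pos: [559.1, 185.7, 113.4]
tcp_rot: [3.142, 0.0, -2.93]
contact_force: [1.0, 0.4, 0.5]
opening: 0.582
grasp_force: 0.0
```

```bash
python3 vis.py; python3 -c "
from h import *
show()"
```

```text
clock 20.975 hold d 0.306 Ft -0.10 sd 0.48 Fz 0.1
px per mm [ 0.53653197 -0.12237287]
top0->back (0.9904652413028169, np.float64(-19.6775793919067), array([-10.5619755,   2.389039 ], dtype=float32))
top0->now (0.9967077600584539, np.float64(-6.838943365018765), array([-3.6578417,  0.8871905], dtype=float32))
t 20.98 pos [558.97 185.67 113.4 ] rot [-3.1416  0.     -2.9296] F [0.35 0.25 0.06] open 49.8 g 0.0
```

Call:
carry_out(
  delta_pos=[
    [0,0,-0.02],
    [0,0,-0.05],
    [0,0,-0.09],
    [0,0,-0.13],
    [-0.0,0.05,-0.14],
    [0.0,0.1,-0.14],
    [0.0,0.15,-0.14],
    [0.0,0.15,-0.14],
  ],
  rot=[
    [0,0,0],
    [0,0,0],
    [0,0,0],
    [0,0,0],
    [0,0,0],
    [0,0,0],
    [0,0,0],
    [0,0,0],
  ],
)

```text
clock: 21.98
eef_pos: [526.5, 335.3, 253.3]
tcp_rot: [3.141, 0.0, -2.926]
contact_force: [0.2, -0.9, 0.0]
opening: 0.589
grasp_force: 0.0
```

```bash
python3 vis.py; python3 -c "
from h import *
import cv2
show()
n=np.load('now.npy').astype(np.uint8);b=r.grab_frame('side')
cv2.imwrite('pics/f.png',np.vstack([cv2.resize(n[140:230,200:410],(700,300),interpolation=cv2.INTER_CUBIC),cv2.resize(b[110:280,200:430],(406,300),interpolation=cv2.INTER_CUBIC)[:, :].repeat(1,0) if 0 else cv2.copyMakeBorder(cv2.resize(b[110:280,200:430],(406,300)),0,0,0,294,0)]))
"
```

```text
clock 22.475 hold d 0.047 Ft -0.02 sd 0.42 Fz -0.1
px per mm [ 0.53653197 -0.12237287]
top0->back (0.9904652413028169, np.float64(-19.6775793919067), array([-10.5619755,   2.389039 ], dtype=float32))
top0->now (0.9967765098428035, np.float64(-6.835511704656966), array([-3.6570287,  0.8822626], dtype=float32))
t 22.48 pos [527.65 331.7  253.44] rot [-3.1416  0.     -2.9305] F [ 0.09 -0.23 -0.48] open 49.7 g 0.0
```

View pics/f.png

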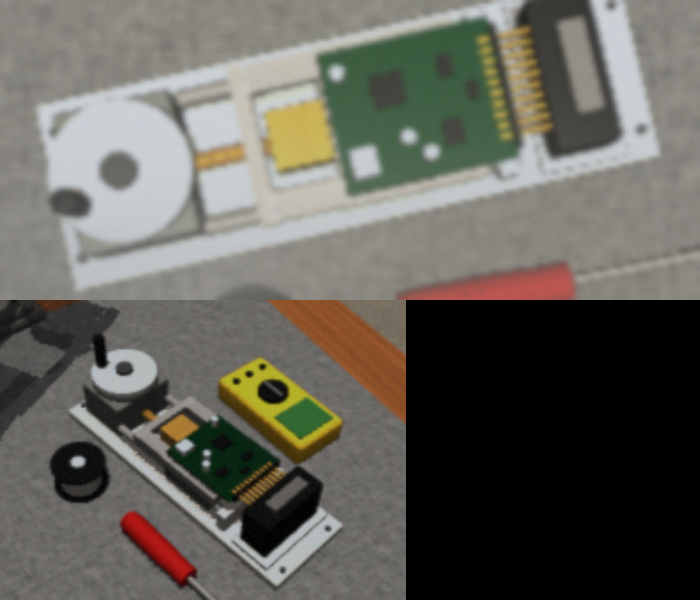

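The final picture shows the board edge on the pin tips (top half, about (512,80)) and the nut at the forward end of its window at about (300,135). The crank is free, the arm is clear, and the multimeter, spool and screwdriver lie where they were.

```bash
python3 -c "
from rig import r
print(r.sign_off())"
```

```text
the job is handed in; nothing more can be done
None
```

The board was wound back about 10 mm clear of the pins, then forward to a press of about 2.5–2.9 mm (roughly 7.5–8.5 N, estimated from handle force and camera) with the slack taken up; I let go, moved the arm clear and handed the job in at about 22 s, with no verdict returned.

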